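# Index the wheel hub to its empty stud hole

## Robot

A 7-joint arm with a two-finger parallel gripper is mounted at the origin on the work surface. World frame = base frame: x ahead of the robot, y to its left, z up, the work surface at z = 0. Lengths are in m, angles in rad, forces in N, time in s.
With the tool pointing down it reaches from about 0.4 to 0.85 m from the base axis. Payload 4.5 kg.
Tool frame: the origin (TCP) lies between the finger pads; the fingertips stand 25 mm ahead of it and the grasp point (between the pads) lies 6 mm ahead of it (r.tips_ahead is the distance from the TCP to the fingertips, in m); z points along the fingers, y is the direction in which the jaws open and shut (so a half turn about z gives the same grasp; the last joint's range is limited). The gripper opens to 88 mm and grips with 3 to 60 N. Pads are 18 mm wide; open, the fingers measure 123 mm over their backs; the gripper's body (75 mm by 187 mm) begins 45 mm behind the grasp point.
Start: joints at [-1.066, 0.689, -0.195, 1.565, 0.157, 0.902, -0.215], TCP at [0.283, 0.557, 0.264] pointing down, gripper open.
Joint ranges: [-3.01, 3.01], [-0.46, 2.08], [-1.47, 1.51], [0.13, 2.56], [-1, 4.14], [0.04, 2.09], [-2.66, 2.66]. Speed limits (rad/s): [2.57, 2.57, 3.14, 3.14, 3.14, 3.14, 3.14].

## Interface

Orientations are given as a unit quaternion [x, y, z, w].
In Python, from plant import r, imaging gives the robot as it stands.
- The arm moves only by the tool send_rows, never from a script. Its argument "moves" is one flat list of numbers, 6 for each row, row after row: the shift along the tool's x, y, z in m, then the turn, a rotation vector about the tool's x, y, z in degrees. A call has exactly 5 rows; each row is the pose to reach, as a shift and turn from the pose measured when the call began, along the tool's axes at that moment; what a row does not reach only later rows make up. A row lasts 1/12 s, in which the tool goes at most 41.7 mm and 7.16 degrees, less where a joint would pass 70% of its speed; a pose out of reach is approached as far as the arm can. A call with a gripper value outside its range is refused whole. "claw" is the closure, from -1 (fully open) to 1 (shut), so that 0 is half open, set as the call begins (left out, the last holds). The fingers move at their own pace and stop on an object; "grip_force" is the grip in N (left out, the last holds). Time passes only in rows, so rows that repeat a pose let the fingers close, or fill a call up. It gives the time, the measured TCP pose, the force and the opening at its end, in the units of the state.
- r.get_state(): the state, without advancing time (a new reading comes with each control period).
- imaging.snapshot(name): name is "side" or "top"; returns a dict with "image" (480x640x3 uint8, red, green, blue), "depth" (480x640 float32, m along the optical axis (not along the pixel's ray), 0 where there is no reading), "mtx" (3x3 intrinsics, pixels), "rvec" (rotation vector, rad) and "tvec" (3), from world to camera coordinates, as OpenCV has them. Camera axes: x right, y down, z forward; pixel columns grow to the right and rows downward; lengths in m; the calibration is good to about 2 mm. A picture is of the moment at which its call begins.
- r.finish_job(): hands the job in, once; it reports no verdict.
Trained networks look in a picture, given as the dict that the camera call returned (one of the last four; its "shot" number tells which), for a name from the list of things; names that differ only in an ending like _2 or _b are one class to them, and where a whole thing is asked for, a point or a joint stands for the part that bears it (a point fixed in the world has none). Each returns a list of dicts, best first, with "score" (0 to 1); they miss things now and then, are a little off and sometimes report something else, mostly with a low value. They report only what shows in the picture. A call takes as long as a camera call.
- imaging.look_for(query, picture): "box" ([centre column, centre row, width, height] as shares, 0 to 1, of the picture: columns of its width, rows of its height, round what is visible of it).
- imaging.silhouettes(query, picture): "pixels" (480x640 bool, what is visible of it) and "box" ([centre column, centre row, width, height] as shares, 0 to 1, of the picture: columns of its width, rows of its height, round what is visible of it).
- imaging.pinpoint(query, picture): "point" ([column, row] as shares, 0 to 1, of the picture: columns of its width, rows of its height: a listed point, or the origin of a listed thing).
The state is a dict: "clock": time; "q": joint angles; "qd": joint speeds; "joint_torque": joint torques, N m; "tool_pos": TCP position; "eef_rot": TCP orientation; "contact_force": force on the tool from outside, world axes, zero at the start; "moment": the same for the moment, N m; "opening": opening from 0.0 (shut) to 1.0 (fully open).
Only numpy, scipy, OpenCV 4.12 (cv2) and the standard library are available. Lean on these libraries where they do the work, as an engineer would, in place of code of your own. Each camera call takes 0.05 s, during which the arm holds its last target.

## Task

The wheel hub is locked in its green indexing stand. Pull the orange T-handle plunger up, twist it so that it stays out by itself and let go of it; turn the hub until the empty, yellow-ringed stud hole is under the brass guide bush, and twist the handle back so that the pin drops fully home and locks the hub there. Do not force the hub, and leave everything else on the bench where it is.

Things in the scene. Friction and masses are not known exactly. Their poses are not given: they have to be found in the camera images.
- stand: green cast indexing stand bolted to the bench, 350 mm overall. Origin: at bench level on the hub's vertical turning axis; z up. A guide arm (34 mm wide, 101 to 115 mm up) reaches in from a column 150 mm out on the stand's +x side to 40 mm from the axis. The plunger's bracket stands on its -y side, its top 63 mm up. An index ring, 250 mm across, top 38 mm up, turns in it with the hub.
- hub: dark cast wheel hub fixed on the index ring; both turn together, endlessly either way, about the stand's axis. Origin on that axis at bench level, axes along the stand's at the start. Flange 140 mm across, top 52 mm up; boss 65 mm across, top 86 mm up. Pushing at the studs takes about 5 N; it soon stops when let go. Locked, it has about 0.8 mm play at the rim. Press on it with less than 70 N.
- empty_hole (a point): centre of the empty stud hole (black, with a yellow paint ring 25 mm across), in the flange's top face, 57 mm from the axis. It starts 72 degrees counter-clockwise (seen from above) of the guide bush, that is, one notch away.
- guide_bush (a point): centre of the lower end of the brass guide bush (20 mm across, vertical) in the end of the guide arm, 95 mm up and 57 mm from the axis on the stand's +x side. When the pin is home in the right notch, the empty hole lies right below it.
- handle_grip (a point): centre of the orange T-handle's bar: 46 long, 13 wide, 14 mm high, 103 mm up with the pin home, 112 mm from the hub's axis on the stand's -y side; turns about its own vertical axis. Its frame turns with it: the bar lies along its y axis, which is the stand's y axis at handle angle 0. Below the bar: a 10 mm stem (15 mm for the first 6 mm), then, 76 mm up, the top of a 32 mm slotted collar.
- pin (a joint): height of the plunger pin, m: 0 home (tip 7 mm deep in a notch), 0.007 riding on the ring's top face, 0.0125 parked, 0.015 at its stop; the bar rises with it. A spring presses it down: 9 N at home, 12 N parked. The ring has five rim notches 11.6 mm wide, 72 degrees apart, one per stud place; the 10 mm pin (1 mm chamfer) drops in within about 1 mm of a notch's centre.
- t_handle (a joint): angle of the T-handle, rad: 0 with its cross pin in the collar's slot, positive counter-clockwise from above, stops at -1.65 and 1.65. It turns only when pulled up beyond 0.0125 m; turned by more than about 0.6, either way, and let down, the cross pin rests on the collar's top and friction keeps it there. Turned back to within about 0.1 of 0 it drops into the slot.
- stud_a (a point): centre of the top of a wheel stud: 12 mm across, upright, from the flange (52 mm up) to 86 mm up, 57 mm from the axis; fixed in the hub. At the start 144 degrees counter-clockwise (from above) of the guide bush.
- stud_b (a point): centre of the top of a wheel stud: 12 mm across, upright, from the flange (52 mm up) to 86 mm up, 57 mm from the axis; fixed in the hub. At the start 216 degrees counter-clockwise (from above) of the guide bush.
- stud_c (a point): centre of the top of a wheel stud: 12 mm across, upright, from the flange (52 mm up) to 86 mm up, 57 mm from the axis; fixed in the hub. At the start 288 degrees counter-clockwise (from above) of the guide bush.
- stud_d (a point): centre of the top of a wheel stud: 12 mm across, upright, from the flange (52 mm up) to 86 mm up, 57 mm from the axis; fixed in the hub. At the start 0 degrees counter-clockwise (from above) of the guide bush.
- oil_bottle: yellow oil bottle with red cap, 58 mm across, 150 mm tall, upright. Origin: centre of its underside. To be left alone.
- parts_tray: shallow open steel tray, 100 x 120 x 30 mm, with two lug nuts in it. Origin: centre of its underside. To be left alone.
- lug_nut_1: steel lug nut 21 mm across flats, in the tray. Origin: centre of its underside. To be left alone.
- lug_nut_2: the other lug nut in the tray. Origin: centre of its underside. To be left alone.
- hammer: hammer lying on the bench, handle to its -x. Origin: centre of its underside. To be left alone.
- wrench: open-ended wrench lying on the bench. Origin: centre of its underside. To be left alone.
- socket: steel socket 28 mm across, 38 mm tall, standing on the bench close to the stand. Origin: centre of its underside. To be left alone.
- new_stud: new wheel stud standing on its 18 mm hexagon head, 42 mm tall, on the bench close to the stand. Origin: centre of its underside. To be left alone.

How it is judged:
On the way, in this order (a step that is already met when the one before it is completed fails the run):
1. the plunger stands pulled out by itself, with the robot off it (value of joint pin above 0.0105 m and contact force between t_handle and the fingers below 0.1 N and contact force between t_handle and the arm below 0.1 N), for 0.2 s.
2. the empty hole has come to the guide bush (horizontal distance between empty_hole and guide_bush below 0.015 m).
At the end, for the whole second after the job is handed in: The empty hole is within 3 mm (horizontally) of the guide bush's axis, the pin is home (below 2 mm), the T-handle is turned back (within 0.3 rad of 0) and the hub is at rest (horizontal distance between empty_hole and guide_bush below 0.003 m and value of joint pin below 0.002 m and value of joint t_handle between -0.3 and 0.3 rad and angular speed of hub below 0.05 rad/s); the robot touches nothing.
It fails at once if the hub or its ring is forced: the robot presses on it with more than 70 N (contact force between hub and the fingers above 70 N or contact force between hub and the arm above 70 N).
It fails at once if a loose thing on the bench is moved by more than 30 mm (distance of any of oil_bottle, parts_tray, lug_nut_1, lug_nut_2, hammer, wrench, socket, new_stud from where it was at the start of the episode above 0.03 m).
It also fails if it takes over 69 s, if anything falls off the work surface, if the arm or the gripper's body presses on something with over 40 N, if the wrist force passes 120 N, or if a joint passes its speed limit or range.

## Working session

There is one attempt and no reset: what is moved stays moved. The work goes in short steps, Python scripts to look and compute and a tool call to move; the robot and the scene stay as the last step left them, time stands still between calls to the robot, and variables do not carry over. Pictures are saved under pics/ and viewed, and the job is handed in when it is done.

Besides the shell and the picture viewer there is one more tool, called after "Request:" as name(argument=value, ...) on one line, values as JSON. send_rows: Moves the arm, as the interface text tells. Its arguments: {"type":"object","properties":{"moves":{"type":"array"},"claw":{"type":"number"},"grip_force":{"type":"number"}},"required":["moves"]}

```bash
ls; mkdir -p pics; cat > h.py <<'E'
import numpy as np, cv2
from plant import r, imaging
from scipy.spatial.transform import Rotation as R
def cam(s):
    return cv2.Rodrigues(np.array(s['rvec'],float))[0], np.array(s['tvec'],float).ravel(), np.array(s['mtx'])
def proj(s,p):
    Rm,t,K=cam(s); c=(Rm@np.atleast_2d(p).T).T+t; q=(K@c.T).T; return q[:,:2]/q[:,2:]
def ray(s,uv,z):
    Rm,t,K=cam(s); d=Rm.T@np.linalg.inv(K)@np.array([uv[0],uv[1],1.]); o=-Rm.T@t
    return o+d*(z-o[2])/d[2]
def save(s,n): cv2.imwrite('pics/'+n,s['image'][:,:,::-1])
E
python3 - <<'E'
from h import *
print(r.get_state())
for n in('top','side'):
    s=imaging.snapshot(n); save(s,n+'0.png'); Rm,t,K=cam(s); print(n,-Rm.T@t,K[0,0],Rm[2])
    for q in ['stand','hub','empty_hole','guide_bush','handle_grip','stud_a','socket','new_stud','oil_bottle']:
        l=imaging.pinpoint(q,s)
        print(q,[(round(x['point'][0]*640,1),round(x['point'][1]*480,1),round(x['score'],2)) for x in l][:5])
E
```

```text
pics
{'clock': 0.0, 'q': array([-1.06619041,  0.68995213, -0.19450319,  1.56634255,  0.15728345,
        0.90248762, -0.21509499]), 'qd': array([-1.41916592e-03,  2.21019045e-04,  1.07795377e-03,  9.14259955e-05,
        5.23347855e-04,  4.26327526e-04,  2.19522641e-04]), 'joint_torque': array([-6.88023119e-04, -5.27566159e+01, -1.26733806e+00, -1.53430706e+01,
       -5.27456333e-02,  6.58882374e-03,  1.57854743e-04]), 'tool_pos': array([0.28328133, 0.55646079, 0.26292998]), 'eef_rot': array([ 2.33200416e-01,  9.72428278e-01, -8.88160215e-04, -1.47897756e-04]), 'contact_force': array([ 0.44071193, -0.87329113, -0.83957256]), 'moment': array([0.07783836, 0.02118447, 0.02727785]), 'opening': 0.9982846531976524}
top [0.44735298 0.00285334 1.11668636] 438.51409417292604 [ 0.11389829  0.01839477 -0.99332211]
stand []
hub [(338.2, 245.5, 0.84)]
empty_hole [(185.3, 300.8, 0.66), (317.0, 231.5, 0.61)]
guide_bush [(342.4, 214.0, 0.71), (352.1, 259.5, 0.51)]
handle_grip [(388.0, 253.1, 0.5)]
stud_a [(345.4, 214.4, 0.95), (351.6, 258.4, 0.9), (363.2, 236.1, 0.76), (320.0, 257.3, 0.63), (165.5, 233.4, 0.56)]
socket [(284.2, 280.1, 0.43)]
new_stud [(303.0, 190.7, 0.43), (500.6, 283.9, 0.17)]
oil_bottle [(186.1, 302.1, 0.62)]
side [0.43990036 1.00178762 0.67889552] 462.8362608944325 [ 0.09073488 -0.85379346 -0.51264404]
stand [(315.4, 259.5, 0.57), (319.6, 210.5, 0.25)]
hub [(313.3, 261.5, 0.84), (316.4, 262.3, 0.38)]
empty_hole []
guide_bush [(295.7, 229.6, 0.84)]
handle_grip [(302.4, 252.0, 0.62), (326.9, 207.9, 0.59)]
stud_a [(329.8, 240.1, 0.87), (315.6, 221.8, 0.73), (293.3, 229.6, 0.7), (294.6, 228.6, 0.64)]
socket [(352.2, 292.2, 0.56), (369.2, 372.9, 0.29)]
new_stud [(256.0, 278.9, 0.48)]
oil_bottle [(370.1, 372.7, 0.78), (316.7, 208.6, 0.31)]
```

View pics/top0.png

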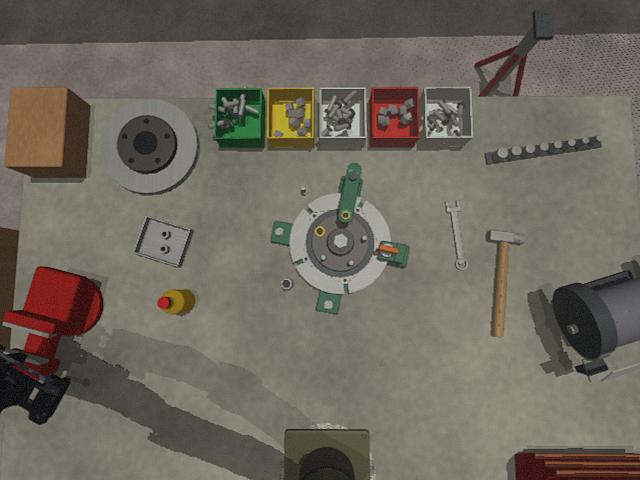

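View pics/side0.png

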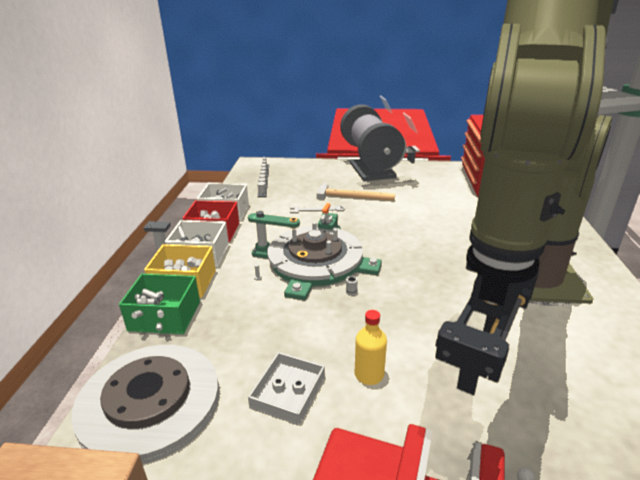

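```bash
python3 - <<'E'
import cv2
a=cv2.imread('pics/top0.png')[150:330,255:425]
cv2.imwrite('pics/z0.png',cv2.resize(a,None,fx=4,fy=4,interpolation=cv2.INTER_CUBIC)[:600])
cv2.imwrite('pics/z0.png',cv2.resize(a[:150],None,fx=4,fy=4,interpolation=cv2.INTER_CUBIC))
E
```

```text
(no output)
```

View pics/z0.png

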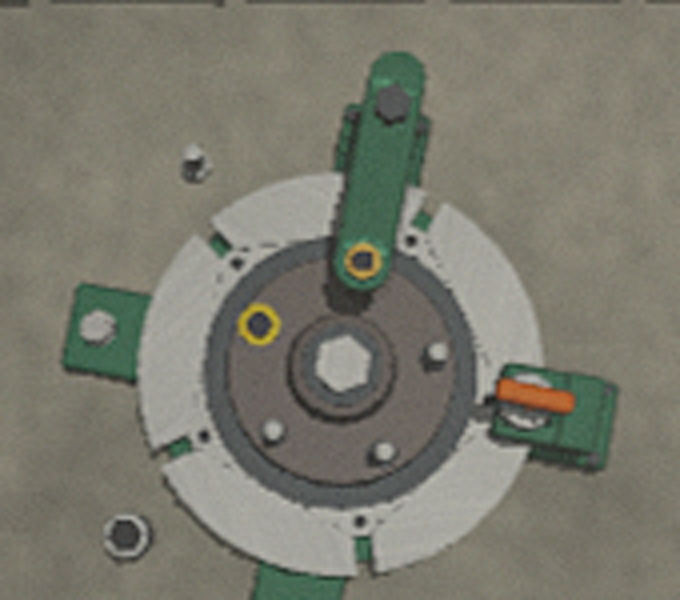

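```bash
cat > fit.py <<'E'
from h import *
from scipy.optimize import least_squares
s=imaging.snapshot('top')
def ang(d,rr,z): a=np.radians(d); return [rr*np.cos(a),rr*np.sin(a),z]
M=np.array([ang(72,.057,.052),ang(144,.057,.086),ang(216,.057,.086),ang(288,.057,.086),[0.057,0,.116],[0,-.112,.110]])
P=np.array([(260,324),(273,430),(385,452),(437,352),(363,261),(536,394)])/4+[255-.375,150-.375]
def W(p,M): 
    c,q=np.cos(p[2]),np.sin(p[2]); return np.c_[p[0]+c*M[:,0]-q*M[:,1],p[1]+q*M[:,0]+c*M[:,1],M[:,2]]
f=lambda p:(proj(s,W(p,M))-P).ravel()
o=least_squares(f,[.45,0,0]); print(o.x,np.degrees(o.x[2])); print(f(o.x).reshape(-1,2).round(2))
print(W(o.x,M).round(4))
t=imaging.snapshot('side'); print(proj(t,W(o.x,M)).round(1))
for n,z in((('new_stud',(303,190.7)),0),(('socket',(286,283)),.038),(('oil',(165,302)),.15)): print(n,ray(s,n[1],z))
E
python3 fit.py
python3 - <<'E'
import cv2
a=cv2.imread('pics/side0.png')[190:310,235:395]
cv2.imwrite('pics/z1.png',cv2.resize(a,None,fx=5,fy=5,interpolation=cv2.INTER_CUBIC))
E
```

```text
[ 0.55535231 -0.03094087 -0.1870869 ] -10.719289939547187
[[-0.22  0.21]
 [-0.09 -0.09]
 [-0.04 -0.3 ]
 [ 0.43 -0.2 ]
 [-0.13  0.12]
 [ 0.05  0.25]]
[[ 0.5827  0.019   0.052 ]
 [ 0.5163  0.0106  0.086 ]
 [ 0.5038 -0.0553  0.086 ]
 [ 0.5626 -0.0875  0.086 ]
 [ 0.6114 -0.0415  0.116 ]
 [ 0.5345 -0.141   0.11  ]]
[[301.6 254.2]
 [328.  241.9]
 [334.6 229.2]
 [313.5 222.7]
 [292.7 220.3]
 [325.4 206.1]]
('new_stud', (303, 190.7)) [0.69444752 0.06248654 0.        ]
('socket', (286, 283)) [0.45583198 0.1010374  0.038     ]
('oil', (165, 302)) [0.41327052 0.35654381 0.15      ]
```

View pics/z1.png

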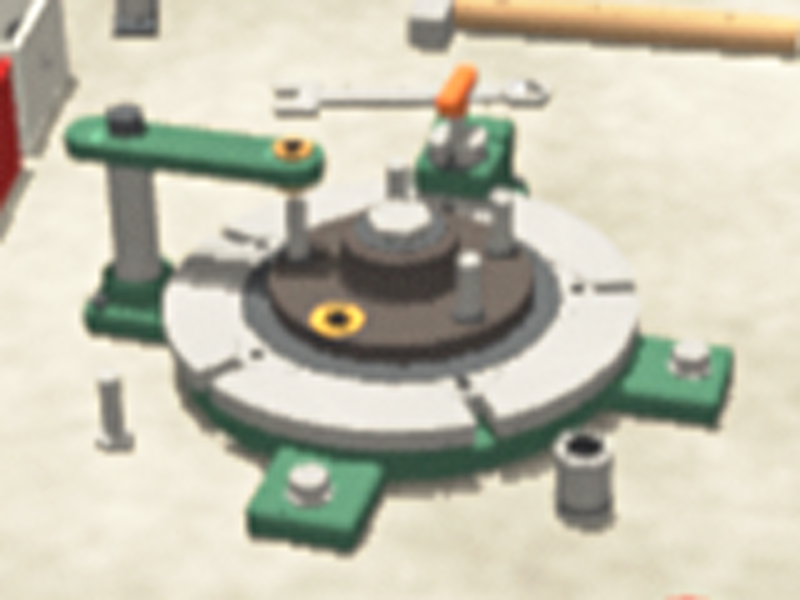

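```bash
cat >> h.py <<'E'
SX,SY,SA=0.5548,-0.0309,np.radians(-10.7)
def sw(x,y): c,q=np.cos(SA),np.sin(SA); return np.array([SX+c*x-q*y,SY+q*x+c*y])
def ws(x,y): c,q=np.cos(SA),np.sin(SA); x-=SX;y-=SY; return np.array([c*x+q*y,-q*x+c*y])
def down(jaw): # jaw dir angle world deg ; tool y axis there, z down
    a=np.radians(jaw); y=np.array([np.cos(a),np.sin(a),0]); z=np.array([0,0,-1.]); return np.c_[np.cross(y,z),y,z]
def goto(p,jaw):
    st=r.get_state(); Rc=R.from_quat(st['eef_rot']).as_matrix()
    best=min([down(jaw),down(jaw+180)],key=lambda T:R.from_matrix(Rc.T@T).magnitude())
    d=Rc.T@(np.array(p)-st['tool_pos']); rv=np.degrees(R.from_matrix(Rc.T@best).as_rotvec())
    print('shift mm',(d*1000).round(1),'rot',rv.round(1))
def stat():
    st=r.get_state(); Rc=R.from_quat(st['eef_rot']).as_matrix(); p=st['tool_pos']
    print('t',round(st['clock'],2),'p',p.round(4),'stand',(1000*ws(p[0],p[1])).round(1),'jaw',round(np.degrees(np.arctan2(Rc[1,1],Rc[0,1])),1),'tilt',np.degrees(np.arccos(-Rc[2,2])).round(2),'F',np.round(st['contact_force'],1),'open',round(st['opening'],3),'q',np.round(st['q'],2))
E
python3 -c "
from h import *
stat(); h=sw(0,-.112); print(h); goto([*h,.26],-10.7)"
```

```text
t 1.1 p [0.2835 0.557  0.2638] stand [-375.8  527.3] jaw 63.0 tilt 0.01 F [ 0.1 -0.  -0.5] open 0.996 q [-1.07  0.69 -0.19  1.57  0.16  0.9  -0.22]
[ 0.53400534 -0.14095263]
shift mm [-539.9 -508.4    3.7] rot [ 0.  -0.  73.7]
```

Request:
send_rows(moves=[-0.54,-0.508,0,0,0,73.7,-0.54,-0.508,0,0,0,73.7,-0.54,-0.508,0,0,0,73.7,-0.54,-0.508,0,0,0,73.7,-0.54,-0.508,0,0,0,73.7], claw=-0.2)

```text
clock: 1.52
tool_pos: [0.3544, 0.3592, 0.264]
eef_rot: [0.523, 0.852, 0.0, 0.0]
contact_force: [1.3, 0.5, 0.1]
opening: 0.647
```

```bash
python3 -c "
from h import *
stat(); h=sw(0,-.112); goto([*h,.26],-10.7)"
```

```text
t 1.52 p [0.3544 0.3592 0.264 ] stand [-269.4  346.1] jaw 26.9 tilt 0.05 F [1.3 0.5 0.1] open 0.647 q [-0.86  0.53 -0.04  1.93  0.03  0.68 -0.45]
shift mm [-527.4  -65.9    3.8] rot [ 0.  -0.  37.6]
```

Request:
send_rows(moves=[-0.527,-0.066,0,0,0,37.6,-0.527,-0.066,0,0,0,37.6,-0.527,-0.066,0,0,0,37.6,-0.527,-0.066,0,0,0,37.6,-0.527,-0.066,0,0,0,37.6])

```text
clock: 1.93
tool_pos: [0.4247, 0.1632, 0.2641]
eef_rot: [0.76, 0.65, 0.001, 0.0]
contact_force: [1.0, -0.4, 0.3]
opening: 0.598
```

```bash
python3 -c "
from h import *
stat(); h=sw(0,-.112); goto([*h,.20],-10.7)"
```

```text
t 1.93 p [0.4247 0.1632 0.2641] stand [-163.9  166.5] jaw -8.9 tilt 0.1 F [ 1.  -0.4  0.3] open 0.598 q [-0.55  0.48  0.12  2.07 -0.1   0.6  -0.52]
shift mm [-283.6  155.    63.9] rot [ 0.1 -0.1  1.8]
```

Request:
send_rows(moves=[-0.284,0.155,0.064,0,0,1.8,-0.284,0.155,0.064,0,0,1.8,-0.284,0.155,0.064,0,0,1.8,-0.284,0.155,0.064,0,0,1.8,-0.284,0.155,0.064,0,0,1.8])

```text
clock: 2.35
tool_pos: [0.4938, -0.0294, 0.2234]
eef_rot: [0.77, 0.638, 0.001, 0.0]
contact_force: [0.5, 0.4, -0.4]
opening: 0.599
```

```bash
python3 -c "
from h import *
stat(); h=sw(0,-.112); goto([*h,.18],-10.7)"
```

```text
t 2.35 p [ 0.4938 -0.0294  0.2234] stand [-60.3  -9.9] jaw -10.7 tilt 0.14 F [ 0.5  0.4 -0.4] open 0.599 q [-0.08  0.58  0.07  2.01 -0.08  0.55 -0.14]
shift mm [-102.2   60.2   43.4] rot [ 0.1 -0.1  0. ]
```

Request:
send_rows(moves=[-0.102,0.06,0.043,0.1,-0.1,0,-0.102,0.06,0.043,0.1,-0.1,0,-0.102,0.06,0.043,0.1,-0.1,0,-0.102,0.06,0.043,0.1,-0.1,0,-0.102,0.06,0.043,0.1,-0.1,0])

```text
clock: 2.77
tool_pos: [0.5337, -0.144, 0.1795]
eef_rot: [0.772, 0.636, -0.001, 0.0]
contact_force: [0.1, -0.1, -0.1]
opening: 0.6
```

```bash
python3 -c "
from h import *
stat(); h=sw(0,-.112); goto([*h,.109],-10.7)
s=imaging.snapshot('side'); save(s,'s1.png')
a=cv2.imread('pics/s1.png')[150:270,260:420]
cv2.imwrite('pics/z2.png',cv2.resize(a,None,fx=5,fy=5,interpolation=cv2.INTER_CUBIC))
"
```

```text
t 2.77 p [ 0.5337 -0.144   0.1795] stand [   0.3 -115.1] jaw -11.0 tilt 0.09 F [ 0.1 -0.1 -0.1] open 0.6 q [ 0.16  0.71  0.04  1.87 -0.05  0.56  0.03]
shift mm [ 3.2 -0.2 70.5] rot [-0.   0.1 -0.3]
```

View pics/z2.png

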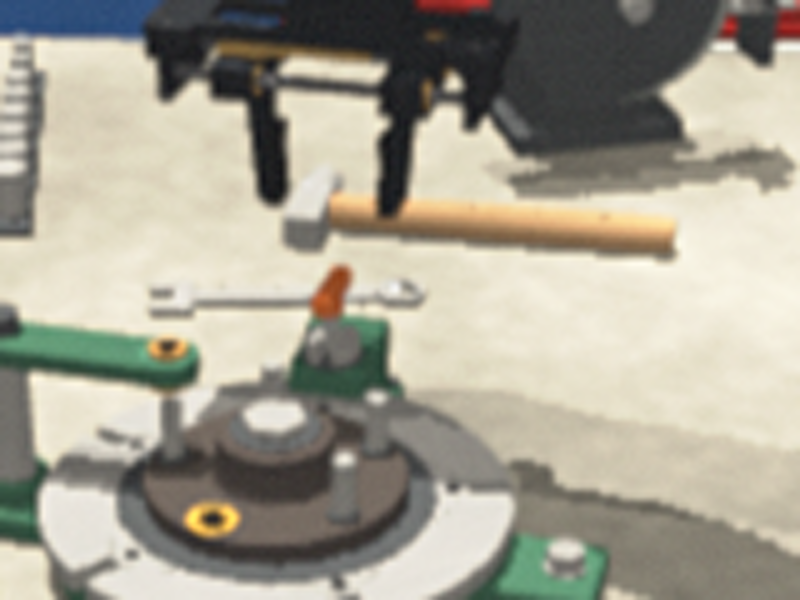

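Fingers (columns ~265–400 zoomed) straddle the bar (~330). Descending.

Request:
send_rows(moves=[0.003,0,0.02,0,0,-0.3,0.003,0,0.045,0,0,-0.3,0.003,0,0.06,0,0,-0.3,0.003,0,0.07,0,0,-0.3,0.003,0,0.07,0,0,-0.3])

```text
clock: 3.23
tool_pos: [0.5333, -0.1359, 0.1088]
eef_rot: [0.768, 0.641, -0.001, -0.002]
contact_force: [-0.3, -0.4, 0.3]
opening: 0.601
```

```bash
python3 -c "
from h import *
stat(); h=sw(0,-.112); goto([*h,.109],-10.7)"
```

```text
t 3.23 p [ 0.5333 -0.1359  0.1088] stand [  -1.7 -107.2] jaw -10.3 tilt 0.24 F [-0.3 -0.4  0.3] open 0.601 q [ 0.15  0.83  0.02  1.91 -0.05  0.4   0.03]
shift mm [-4.9  1.7 -0.2] rot [-0.2 -0.1  0.4]
```

Request:
send_rows(moves=[-0.005,0.002,0,0,0,-0.4,-0.005,0.002,0,0,0,-0.4,-0.005,0.002,0,0,0,-0.4,-0.005,0.002,0,0,0,-0.4,-0.005,0.002,0,0,0,-0.4])

```text
clock: 3.65
tool_pos: [0.5347, -0.1413, 0.1095]
eef_rot: [0.766, 0.643, -0.0, -0.002]
contact_force: [0.6, -0.1, 0.7]
opening: 0.601
```

```bash
python3 -c "
from h import *
stat(); h=sw(0,-.112); goto([*h,.109],-10.7)"
```

```text
t 3.65 p [ 0.5347 -0.1413  0.1095] stand [   0.7 -112.2] jaw -10.0 tilt 0.18 F [ 0.6 -0.1  0.7] open 0.601 q [ 0.16  0.83  0.02  1.91 -0.05  0.41  0.05]
shift mm [ 0.2 -0.7  0.5] rot [-0.2 -0.1  0.7]
```

Request:
send_rows(moves=[0,-0.0007,0,0,0,0.7,0,-0.0007,0,0,0,0.7,0,-0.0007,0,0,0,0.7,0,-0.0007,0,0,0,0.7,0,-0.0007,0,0,0,0.7], claw=1, grip_force=40)

```text
clock: 4.07
tool_pos: [0.534, -0.1411, 0.1095]
eef_rot: [0.77, 0.638, -0.0, -0.002]
contact_force: [-0.6, -0.1, -0.8]
opening: 0.244
```

```bash
python3 -c "
from h import *
stat()"
```

```text
t 4.07 p [ 0.534  -0.1411  0.1095] stand [  -0.  -112.2] jaw -10.6 tilt 0.19 F [-0.6 -0.1 -0.8] open 0.244 q [ 0.16  0.83  0.02  1.91 -0.05  0.41  0.04]
```

Request:
send_rows(moves=[0,0,0,0,0,0,0,0,0,0,0,0,0,0,0,0,0,0,0,0,0,0,0,0,0,0,0,0,0,0])

```text
clock: 4.48
tool_pos: [0.5345, -0.1411, 0.1095]
eef_rot: [0.77, 0.639, 0.0, -0.001]
contact_force: [2.4, -0.6, -2.2]
opening: 0.142
```

```bash
python3 -c "
from h import *
stat()"
```

```text
t 4.48 p [ 0.5345 -0.1411  0.1095] stand [   0.5 -112. ] jaw -10.6 tilt 0.14 F [ 2.4 -0.6 -2.2] open 0.142 q [ 0.16  0.83  0.02  1.91 -0.05  0.41  0.04]
```

Bar gripped (12.5 mm). Pull up 14 mm.

Request:
send_rows(moves=[0,0,-0.004,0,0,0,0,0,-0.008,0,0,0,0,0,-0.012,0,0,0,0,0,-0.014,0,0,0,0,0,-0.014,0,0,0])

```text
clock: 4.9
tool_pos: [0.5344, -0.141, 0.1236]
eef_rot: [0.77, 0.639, 0.0, -0.001]
contact_force: [3.3, 0.6, -11.3]
opening: 0.139
```

```bash
python3 -c "
from h import *
stat()"
```

```text
t 4.9 p [ 0.5344 -0.141   0.1236] stand [   0.4 -112. ] jaw -10.6 tilt 0.14 F [  3.3   0.6 -11.3] open 0.139 q [ 0.16  0.81  0.03  1.9  -0.05  0.44  0.04]
```

Request:
send_rows(moves=[0,0,0,0,0,6,0,0,0,0,0,12,0,0,0,0,0,18,0,0,0,0,0,24,0,0,0,0,0,30])

```text
clock: 5.32
tool_pos: [0.5352, -0.1413, 0.1235]
eef_rot: [0.91, 0.415, 0.0, -0.001]
contact_force: [5.3, -2.1, -12.7]
opening: 0.141
```

```bash
python3 -c "
from h import *
stat();print(r.get_state()['moment'])"
```

```text
t 5.32 p [ 0.5352 -0.1413  0.1235] stand [   1.2 -112.2] jaw -40.9 tilt 0.08 F [  5.3  -2.1 -12.7] open 0.141 q [ 0.09  0.81  0.15  1.91 -0.26  0.44 -0.28]
[-0.38345028 -0.83341107  0.00437986]
```

Request:
send_rows(moves=[0,0,0,0,0,6,0,0,0,0,0,12,0,0,0,0,0,18,0,0,0,0,0,24,0,0,0,0,0,30])

```text
clock: 5.73
tool_pos: [0.5357, -0.142, 0.1235]
eef_rot: [0.987, 0.163, 0.001, -0.0]
contact_force: [5.1, -3.4, -11.7]
opening: 0.143
```

```bash
python3 -c "
from h import *
stat();print(r.get_state()['moment'])"
```

```text
t 5.73 p [ 0.5357 -0.142   0.1235] stand [   1.9 -112.7] jaw -71.3 tilt 0.08 F [  5.1  -3.4 -11.7] open 0.143 q [ 0.01  0.83  0.28  1.91 -0.47  0.47 -0.61]
[-0.59533335 -0.65772239 -0.00114912]
```

Request:
send_rows(moves=[0,0,0.001,0,0,0,0,0,0.002,0,0,0,0,0,0.002,0,0,0,0,0,0.002,0,0,0,0,0,0.002,0,0,0])

```text
clock: 6.15
tool_pos: [0.5359, -0.1422, 0.1218]
eef_rot: [0.987, 0.163, 0.001, -0.0]
contact_force: [2.3, -1.1, -4.4]
opening: 0.136
```

Request:
send_rows(moves=[0,0,0,0,0,0,0,0,0,0,0,0,0,0,0,0,0,0,0,0,0,0,0,0,0,0,0,0,0,0], claw=-0.2)

```text
clock: 6.57
tool_pos: [0.5356, -0.142, 0.1219]
eef_rot: [0.987, 0.163, 0.001, -0.0]
contact_force: [0.2, 0.0, 0.5]
opening: 0.494
```

```bash
python3 -c "
from h import *
stat();goto([*sw(.0015,-.1125),.2],-71.3)
s=imaging.snapshot('side'); save(s,'s2.png')
a=cv2.imread('pics/s2.png')[150:270,260:420]
cv2.imwrite('pics/z3.png',cv2.resize(a,None,fx=5,fy=5,interpolation=cv2.INTER_CUBIC))"
```

```text
t 6.57 p [ 0.5356 -0.142   0.1219] stand [   1.8 -112.7] jaw -71.2 tilt 0.1 F [0.2 0.  0.5] open 0.494 q [ 0.02  0.83  0.28  1.91 -0.47  0.46 -0.61]
shift mm [  0.   -0.3 -78.1] rot [-0.  -0.1  0.1]
```

View pics/z3.png

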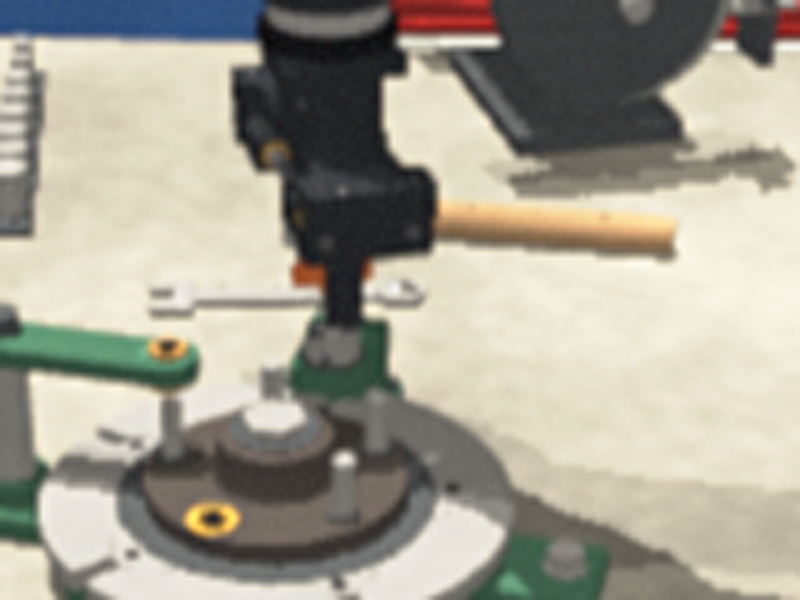

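Request:
send_rows(moves=[0,0,-0.02,0,0,0,0,0,-0.05,0,0,0,0,0,-0.07,0,0,0,0,0,-0.07,0,0,0,0,0,-0.07,0,0,0])

```text
clock: 7.03
tool_pos: [0.5361, -0.1421, 0.1928]
eef_rot: [0.987, 0.163, 0.002, 0.0]
contact_force: [1.1, 0.4, 0.3]
opening: 0.598
```

```bash
python3 -c "
from h import *
stat();a=np.radians(216);b=sw(.057*np.cos(a),.057*np.sin(a));print(b);goto([*b,.15],-64.7)
"
```

```text
t 7.03 p [ 0.5361 -0.1421  0.1928] stand [   2.2 -112.7] jaw -71.2 tilt 0.22 F [1.1 0.4 0.3] open 0.598 q [-0.03  0.73  0.36  1.87 -0.42  0.62 -0.65]
[ 0.50326729 -0.0552594 ]
shift mm [ -3.2 -92.8  42.7] rot [ 0.1 -0.2 -6.5]
```

Request:
send_rows(moves=[-0.003,-0.093,0.02,0.1,-0.2,-6.5,-0.003,-0.093,0.02,0.1,-0.2,-6.5,-0.003,-0.093,0.03,0.1,-0.2,-6.5,-0.003,-0.093,0.043,0.1,-0.2,-6.5,-0.003,-0.093,0.043,0.1,-0.2,-6.5], claw=0.3)

```text
clock: 7.45
tool_pos: [0.501, -0.0531, 0.1469]
eef_rot: [0.975, 0.22, -0.003, -0.002]
contact_force: [-0.6, -0.3, 0.1]
opening: 0.353
```

```bash
python3 -c "
from h import *
stat();a=np.radians(216);b=sw(.057*np.cos(a),.057*np.sin(a));goto([*b,.095],-64.7)
s=imaging.snapshot('side'); save(s,'s3.png')
a=cv2.imread('pics/s3.png')[150:270,260:420]
cv2.imwrite('pics/z4.png',cv2.resize(a,None,fx=5,fy=5,interpolation=cv2.INTER_CUBIC))"
```

```text
t 7.45 p [ 0.501  -0.0531  0.1469] stand [-48.7 -31.8] jaw -64.5 tilt 0.39 F [-0.6 -0.3  0.1] open 0.353 q [-0.15  0.75  0.27  2.04 -0.46  0.42 -0.64]
shift mm [ 1.3  3.2 51.9] rot [-0.3  0.3  0.2]
```

View pics/z4.png

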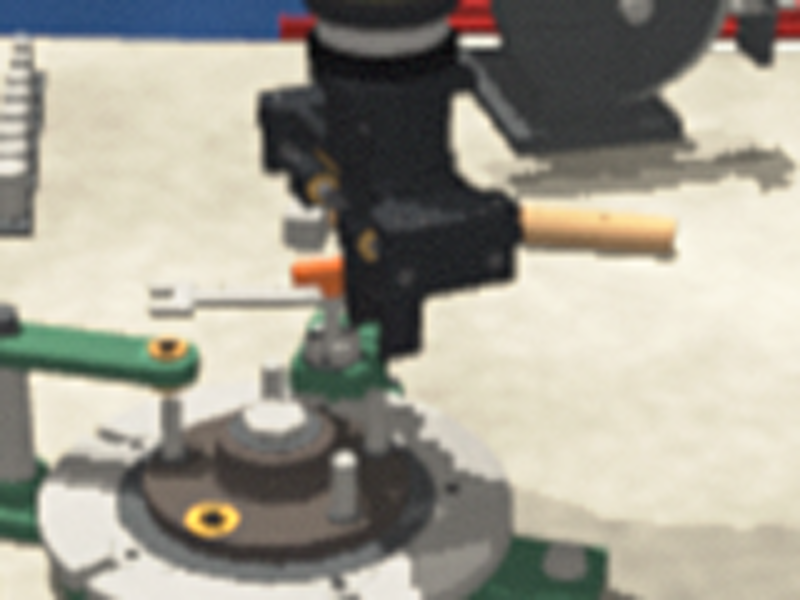

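The handle stays parked up (orange bar at ~(318,270) zoomed) and the fingers are above stud b. Lowering around it.

Request:
send_rows(moves=[0.001,0.003,0.01,-0.3,0.3,0,0.001,0.003,0.02,-0.3,0.3,0,0.001,0.003,0.03,-0.3,0.3,0,0.001,0.003,0.03,-0.3,0.3,0,0.001,0.003,0.03,-0.3,0.3,0])

```text
clock: 7.92
tool_pos: [0.5036, -0.057, 0.1175]
eef_rot: [0.976, 0.219, 0.0, 0.001]
contact_force: [0.2, -0.6, -0.3]
opening: 0.348
```

```bash
python3 -c "
from h import *
stat();a=np.radians(216);b=sw(.057*np.cos(a),.057*np.sin(a));goto([*b,.095],-64.7)
"
```

```text
t 7.92 p [ 0.5036 -0.057   0.1175] stand [-45.5 -35.1] jaw -64.7 tilt 0.09 F [ 0.2 -0.6 -0.3] open 0.348 q [-0.11  0.8   0.22  2.05 -0.49  0.34 -0.62]
shift mm [ 0.4 -1.7 22.5] rot [ 0.1 -0.   0. ]
```

Request:
send_rows(moves=[0,-0.002,0.006,0,0,0,0,-0.002,0.012,0,0,0,0,-0.002,0.018,0,0,0,0,-0.002,0.0225,0,0,0,0,-0.002,0.0225,0,0,0])

```text
clock: 8.33
tool_pos: [0.5023, -0.0551, 0.0941]
eef_rot: [0.976, 0.219, -0.0, 0.0]
contact_force: [0.2, 0.5, 0.2]
opening: 0.351
```

```bash
python3 -c "
from h import *
stat();a=np.radians(216);b=sw(.057*np.cos(a),.057*np.sin(a));goto([*b,.095],-64.7)
"
```

```text
t 8.33 p [ 0.5023 -0.0551  0.0941] stand [-47.1 -33.5] jaw -64.7 tilt 0.05 F [0.2 0.5 0.2] open 0.351 q [-0.09  0.84  0.18  2.06 -0.5   0.28 -0.61]
shift mm [ 0.8  0.5 -0.9] rot [0. 0. 0.]
```

Request:
send_rows(moves=[0.0008,0.0005,0,0,0,0,0.0008,0.0005,0,0,0,0,0.0008,0.0005,0,0,0,0,0.0008,0.0005,0,0,0,0,0.0008,0.0005,0,0,0,0], claw=1, grip_force=12)

```text
clock: 8.75
tool_pos: [0.504, -0.0564, 0.0942]
eef_rot: [0.976, 0.219, 0.0, 0.002]
contact_force: [1.4, -4.9, -2.5]
opening: 0.127
```

```bash
python3 -c "
from h import *
stat();
"
```

```text
t 8.75 p [ 0.504  -0.0564  0.0942] stand [-45.2 -34.5] jaw -64.7 tilt 0.18 F [ 1.4 -4.9 -2.5] open 0.127 q [-0.09  0.84  0.19  2.06 -0.5   0.28 -0.61]
```

Request:
send_rows(moves=[0.0001,-0.004,0,0,0,4,0.0006,-0.0079,0,0,0,8,0.0012,-0.0119,0,0,0,12,0.0022,-0.0157,0,0,0,16,0.0034,-0.0195,0,0,0,20])

```text
clock: 9.17
tool_pos: [0.4993, -0.0392, 0.0943]
eef_rot: [0.999, 0.043, 0.002, 0.003]
contact_force: [1.8, -5.2, -4.5]
opening: 0.132
```

```bash
sed -i 's/^SX,SY,SA=.*/SX,SY,SA=0.5560,-0.0316,np.radians(-10.7)/' h.py; cat >> h.py <<'E'
def pol():
    stat(); p=r.get_state()['tool_pos']; a=ws(p[0],p[1]); print('polar',1000*np.hypot(*a),np.degrees(np.arctan2(a[1],a[0]))%360)
E
python3 -c "
from h import *
pol()
"
```

```text
t 9.17 p [ 0.4993 -0.0392  0.0943] stand [-54.3 -18. ] jaw -85.1 tilt 0.38 F [ 1.8 -5.2 -4.5] open 0.132 q [-0.17  0.85  0.25  2.08 -0.67  0.29 -0.83]
polar 57.21478067835902 198.3294394244508
```

```bash
cat >> h.py <<'E'
def arc(end,n=5,tip=None,rad=.057,z=.0945):
    st=r.get_state(); p=st['tool_pos']; a=ws(p[0],p[1]); a0=np.degrees(np.arctan2(a[1],a[0]))%360
    Rc=R.from_quat(st['eef_rot']).as_matrix(); j0=np.degrees(np.arctan2(Rc[1,1],Rc[0,1])); out=[]
    for k in range(1,6):
        th=a0+(end-a0)*min(1,k/n); t=np.radians(th); b=np.array([*sw(rad*np.cos(t),rad*np.sin(t)),z])
        T=min([down(th+90+np.degrees(SA)),down(th-90+np.degrees(SA))],key=lambda T:R.from_matrix(Rc.T@T).magnitude())
        out.append([*(Rc.T@(b-p)*1).round(4),*np.degrees(R.from_matrix(Rc.T@T).as_rotvec()).round(1)])
    print([[float(v) for v in o] for o in out])
E
python3 -c "
from h import *
arc(178)
"
```

```text
[[0.0002, -0.0041, -0.0003, 0.3, -0.2, 1.4], [0.0004, -0.0081, -0.0003, 0.3, -0.2, 5.5], [0.0009, -0.0121, -0.0003, 0.3, -0.2, 9.5], [0.0017, -0.0161, -0.0003, 0.3, -0.2, 13.6], [0.0028, -0.02, -0.0004, 0.3, -0.2, 17.6]]
```

Request:
send_rows(moves=[0.0002,-0.0041,0,0.3,-0.2,2,0.0004,-0.0081,0,0.3,-0.2,5.5,0.0009,-0.0121,0,0.3,-0.2,9.5,0.0017,-0.0161,0,0.3,-0.2,13.6,0.0028,-0.02,0,0.3,-0.2,17.6])

```text
clock: 9.58
tool_pos: [0.5002, -0.0212, 0.0942]
eef_rot: [0.994, -0.113, 0.001, 0.002]
contact_force: [0.2, -6.2, -2.2]
opening: 0.131
```

```bash
python3 -c "
from h import *
pol();arc(160)
"
```

```text
t 9.58 p [ 0.5002 -0.0212  0.0942] stand [-56.8  -0.1] jaw -103.0 tilt 0.22 F [ 0.2 -6.2 -2.2] open 0.131 q [-0.24  0.86  0.32  2.08 -0.82  0.33 -1.04]
polar 56.770426524814795 180.13397561829024
[[-0.0003, -0.004, -0.0003, 0.2, -0.1, 1.6], [-0.0, -0.008, -0.0003, 0.2, -0.1, 5.6], [0.0005, -0.012, -0.0003, 0.2, -0.1, 9.7], [0.0013, -0.0159, -0.0003, 0.2, -0.1, 13.7], [0.0024, -0.0197, -0.0003, 0.2, -0.1, 17.7]]
```

```bash
cat >> h.py <<'E'
def arcf(end,n=5,rad=.057,z=.0945,cum=True):
    st=r.get_state(); p=st['tool_pos']; a=ws(p[0],p[1]); a0=np.degrees(np.arctan2(a[1],a[0]))%360
    Rc=R.from_quat(st['eef_rot']).as_matrix(); out=[]
    for k in range(1,6):
        t=np.radians(a0+(end-a0)*min(1,k/n)); b=np.array([*sw(rad*np.cos(t),rad*np.sin(t)),z])
        out.append([float(v) for v in (Rc.T@(b-p)*1000).round(1)])
    print('mm',out)
E
python3 -c "
from h import *
arcf(162)
"
```

```text
mm [[-0.3, -3.6, -0.3], [-0.1, -7.2, -0.3], [0.3, -10.8, -0.3], [1.0, -14.3, -0.3], [1.9, -17.8, -0.3]]
```

Request:
send_rows(moves=[-0.0002,-0.0036,0,0,0,0,-0.0001,-0.0072,0,0,0,0,0.0003,-0.0108,0,0,0,0,0.001,-0.0143,0,0,0,0,0.0019,-0.0178,0,0,0,0])

```text
clock: 10.0
tool_pos: [0.5041, -0.0064, 0.0941]
eef_rot: [0.994, -0.114, -0.001, 0.003]
contact_force: [-3.2, -6.5, 0.3]
opening: 0.13
```

```bash
python3 -c "
from h import *
pol();arcf(148)
"
```

```text
t 10.0 p [ 0.5041 -0.0064  0.0941] stand [-55.7  15.2] jaw -103.1 tilt 0.39 F [-3.2 -6.5  0.3] open 0.13 q [-0.28  0.86  0.34  2.07 -0.82  0.35 -1.07]
polar 57.749093618495415 164.77775221371996
mm [[1.6, -3.1, -0.4], [2.6, -6.2, -0.4], [3.8, -9.3, -0.4], [5.2, -12.4, -0.5], [6.8, -15.3, -0.5]]
```

Request:
send_rows(moves=[0.001,-0.0031,0,0,0,0,0.0022,-0.0062,0,0,0,0,0.0035,-0.0093,0,0,0,0,0.005,-0.0124,0,0,0,0,0.0068,-0.0153,0,0,0,0])

```text
clock: 10.42
tool_pos: [0.5111, 0.0059, 0.094]
eef_rot: [0.993, -0.114, -0.003, 0.004]
contact_force: [-5.5, -4.4, 3.7]
opening: 0.131
```

```bash
python3 -c "
from h import *
pol();arcf(144)
"
```

```text
t 10.42 p [0.5111 0.0059 0.094 ] stand [-51.1  28.5] jaw -103.1 tilt 0.6 F [-5.5 -4.4  3.7] open 0.131 q [-0.32  0.87  0.37  2.04 -0.81  0.38 -1.1 ]
polar 58.48951993092972 150.79290457474443
mm [[2.0, -0.5, -0.5], [2.6, -1.7, -0.5], [3.3, -2.9, -0.5], [4.0, -4.0, -0.5], [4.7, -5.2, -0.5]]
```

```bash
cat >> h.py <<'E'
def studang():
    st=r.get_state(); p=st['tool_pos']; a=ws(p[0],p[1]); Rc=R.from_quat(st['eef_rot']).as_matrix()
    y=Rc[:2,1]; y=y/np.hypot(*y); c,q=np.cos(SA),np.sin(SA); y=np.array([c*y[0]+q*y[1],-q*y[0]+c*y[1]])
    g=a+.0*y; d=g@y; x=np.array([-y[1],y[0]]); h=np.sqrt(.057**2-d*d); c=min([d*y+h*x,d*y-h*x],key=lambda v:np.hypot(*(v-a)))
    print('stud angle',np.degrees(np.arctan2(c[1],c[0]))%360,'off x mm',1000*np.hypot(*(c-a)))
E
python3 - <<'E'
from h import *
studang()
s=imaging.snapshot('top'); save(s,'t4.png')
a=s['image'][150:300,255:425,::-1]; cv2.imwrite('pics/z5.png',cv2.resize(a,None,fx=4,fy=4,interpolation=cv2.INTER_CUBIC))
E
```

```text
stud angle 150.03392500421558 off x mm 1.6744184579228594
```

View pics/z5.png

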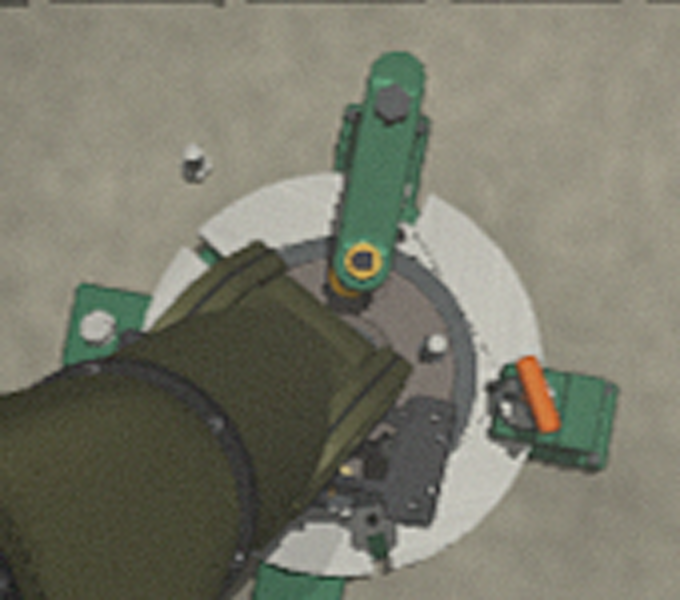

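Request:
send_rows(moves=[0.0008,-0.0012,0,0,0,0,0.0015,-0.0024,0,0,0,0,0.0022,-0.0036,0,0,0,0,0.0028,-0.0046,0,0,0,0,0.0028,-0.0046,0,0,0,0])

```text
clock: 10.88
tool_pos: [0.5149, 0.0102, 0.094]
eef_rot: [0.994, -0.114, -0.004, 0.004]
contact_force: [-2.8, -4.7, 1.1]
opening: 0.132
```

```bash
python3 -c "
from h import *
pol();studang()
"
```

```text
t 10.88 p [0.5149 0.0102 0.094 ] stand [-48.2  33.5] jaw -103.0 tilt 0.61 F [-2.8 -4.7  1.1] open 0.132 q [-0.33  0.88  0.37  2.03 -0.81  0.39 -1.11]
polar 58.656733990861746 145.20703690519773
stud angle 144.14167360980315 off x mm 1.975017604419233
```

```bash
cat > cmp.py <<'E'
from h import *
import sys
s=imaging.snapshot('top'); save(s,sys.argv[1]+'.png')
A=cv2.imread('pics/top0.png',0); B=cv2.imread('pics/'+sys.argv[1]+'.png',0)
def sub(name,u,v,w=5):
    a=cv2.resize(A[v-w:v+w+1,u-w:u+w+1],None,fx=8,fy=8,interpolation=cv2.INTER_CUBIC)
    W=w+5; b=cv2.resize(B[v-W:v+W+1,u-W:u+W+1],None,fx=8,fy=8,interpolation=cv2.INTER_CUBIC)
    m=cv2.matchTemplate(b,a,cv2.TM_CCOEFF_NORMED); _,mx,_,l=cv2.minMaxLoc(m); print(name,'shift px',(np.array(l)-40)/8,round(mx,3))
sub('stud c place',364,238,4); sub('notch',360,205,5); sub('notch left',309,210,5);sub('arm',353,175,5)
a=s['image'][150:300,255:425,::-1]; cv2.imwrite('pics/z'+sys.argv[1]+'.png',cv2.resize(a,None,fx=4,fy=4,interpolation=cv2.INTER_CUBIC))
E
python3 cmp.py t5
```

```text
stud c place shift px [0.    0.625] 0.974
notch shift px [0.75  0.375] 0.943
notch left shift px [-0.875 -2.5  ] 0.565
arm shift px [0. 0.] 0.97
```

View pics/zt5.png

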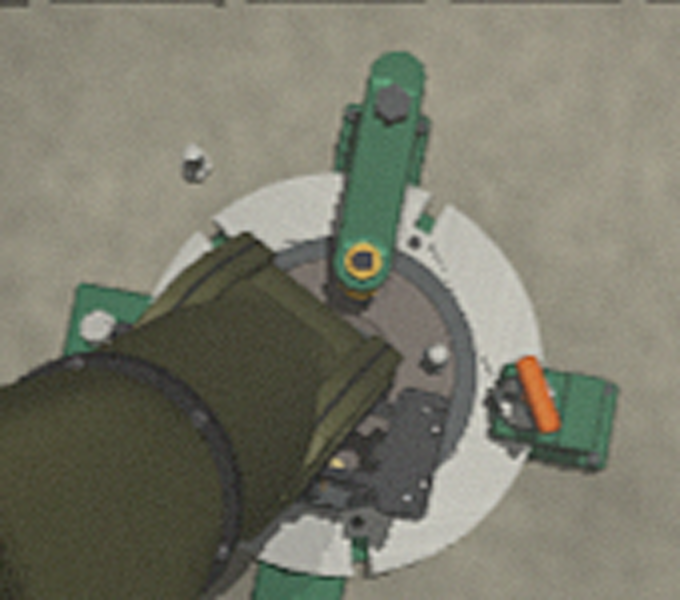

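Request:
send_rows(moves=[-0.0004,0.0006,0,0,0,0,-0.0007,0.0011,0,0,0,0,-0.0007,0.0011,0,0,0,0,-0.0007,0.0011,0,0,0,0,-0.0007,0.0011,0,0,0,0])

```text
clock: 11.35
tool_pos: [0.5148, 0.0101, 0.0941]
eef_rot: [0.994, -0.113, -0.003, 0.003]
contact_force: [3.0, 0.4, -3.5]
opening: 0.126
```

```bash
python3 -c "
from h import *
pol();studang()
"; python3 cmp.py t6
```

```text
t 11.35 p [0.5148 0.0101 0.0941] stand [-48.2  33.3] jaw -103.0 tilt 0.51 F [ 3.   0.4 -3.5] open 0.126 q [-0.33  0.88  0.37  2.03 -0.81  0.39 -1.11]
polar 58.63357880256689 145.3728715441054
stud angle 144.3267855978347 off x mm 1.9448944101469723
stud c place shift px [0.    0.625] 0.975
notch shift px [0.75  0.375] 0.945
notch left shift px [-1.25  -2.875] 0.595
arm shift px [0. 0.] 0.972
```

Request:
send_rows(moves=[-0.0006,0.001,0,0,0,0,-0.0012,0.002,0,0,0,0,-0.0012,0.002,0,0,0,0,-0.0012,0.002,0,0,0,0,-0.0012,0.002,0,0,0,0])

```text
clock: 11.82
tool_pos: [0.5135, 0.0089, 0.0941]
eef_rot: [0.994, -0.113, -0.003, 0.003]
contact_force: [3.8, 3.1, -3.3]
opening: 0.129
```

```bash
python3 -c "
from h import *
pol();studang()
"; python3 cmp.py t7
```

```text
t 11.82 p [0.5135 0.0089 0.0941] stand [-49.3  31.9] jaw -102.9 tilt 0.47 F [ 3.8  3.1 -3.3] open 0.129 q [-0.32  0.88  0.37  2.04 -0.81  0.38 -1.11]
polar 58.673419340260516 147.08639649363957
stud angle 146.083685129671 off x mm 1.9556574296426412
stud c place shift px [ 0.    -0.125] 0.986
notch shift px [-0.25  -0.125] 0.971
notch left shift px [-1.25  -0.875] 0.687
arm shift px [0. 0.] 0.973
```

Request:
send_rows(moves=[0.0002,-0.0004,0,0,0,0,0.0002,-0.0004,0,0,0,0,0.0002,-0.0004,0,0,0,0,0.0002,-0.0004,0,0,0,0,0.0002,-0.0004,0,0,0,0])

```text
clock: 12.28
tool_pos: [0.5135, 0.0089, 0.0941]
eef_rot: [0.994, -0.113, -0.003, 0.003]
contact_force: [2.3, 0.5, -2.9]
opening: 0.132
```

Request:
send_rows(moves=[0,0,0,0,0,0,0,0,0,0,0,0,0,0,0,0,0,0,0,0,0,0,0,0,0,0,0,0,0,0], claw=0.4)

```text
clock: 12.7
tool_pos: [0.5131, 0.0088, 0.0941]
eef_rot: [0.994, -0.113, -0.003, 0.003]
contact_force: [0.0, 0.3, -1.1]
opening: 0.3
```

```bash
python3 -c "
from h import *
pol()
"; python3 cmp.py t8
```

```text
t 12.7 p [0.5131 0.0088 0.0941] stand [-49.7  31.8] jaw -103.0 tilt 0.53 F [ 0.   0.3 -1.1] open 0.3 q [-0.33  0.88  0.37  2.04 -0.81  0.38 -1.11]
polar 58.9601940818942 147.3955810672082
stud c place shift px [-0.125 -0.125] 0.985
notch shift px [-0.25  -0.125] 0.972
notch left shift px [-1.25  -0.875] 0.67
arm shift px [0. 0.] 0.972
```

Stud released, hub stays put. Lift straight up and go back to the handle.

Request:
send_rows(moves=[0,0,-0.015,0,0,0,0,0,-0.04,0,0,0,0,0,-0.08,0,0,0,0,0,-0.095,0,0,0,0,0,-0.095,0,0,0])

```text
clock: 13.17
tool_pos: [0.5157, 0.009, 0.1923]
eef_rot: [0.994, -0.113, -0.0, 0.003]
contact_force: [-0.1, -0.2, 0.2]
opening: 0.301
```

```bash
python3 cmp.py t9; python3 -c "
from h import *
stat();goto([.5357,-.1421,.19],-71.2)
"
```

```text
stud c place shift px [ 0.    -0.125] 0.985
notch shift px [-0.25  -0.125] 0.974
notch left shift px [-0.75  2.5 ] 0.155
arm shift px [0. 0.] 0.968
t 13.22 p [0.5147 0.0095 0.1905] stand [-48.2  32.7] jaw -103.0 tilt 0.39 F [-0.1  0.2 -0.7] open 0.298 q [-0.44  0.74  0.57  1.99 -0.67  0.61 -1.22]
shift mm [ 54.4 143.    1.3] rot [  0.3   0.2 -31.8]
```

View pics/zt9.png

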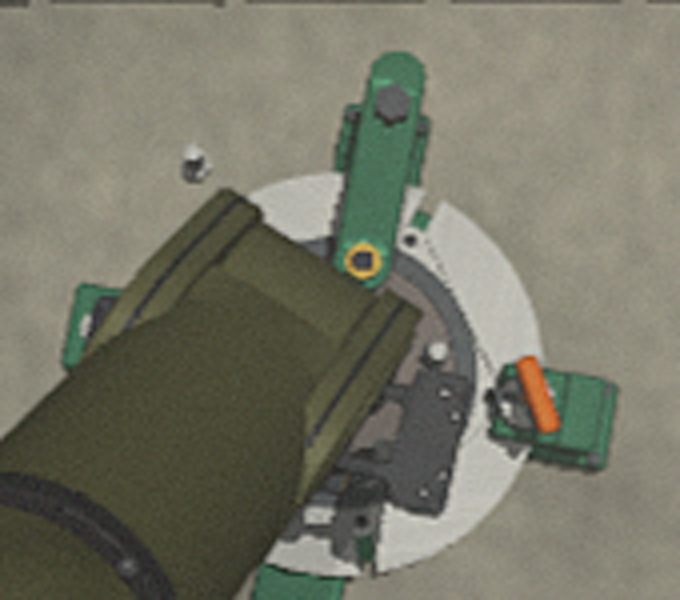

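Request:
send_rows(moves=[0.0544,0.143,0,0.3,0.2,-31.8,0.0544,0.143,0,0.3,0.2,-31.8,0.0544,0.143,0,0.3,0.2,-31.8,0.0544,0.143,0,0.3,0.2,-31.8,0.0544,0.143,0,0.3,0.2,-31.8], claw=-0.2)

```text
clock: 13.63
tool_pos: [0.535, -0.1507, 0.1908]
eef_rot: [0.987, 0.161, -0.0, 0.003]
contact_force: [-0.5, -1.1, 0.5]
opening: 0.593
```

```bash
python3 -c "
from h import *
stat();goto([.5357,-.1421,.15],-71.2)
"
```

```text
t 13.63 p [ 0.535  -0.1507  0.1908] stand [   1.5 -121. ] jaw -71.4 tilt 0.33 F [-0.5 -1.1  0.5] open 0.593 q [-0.04  0.74  0.39  1.87 -0.44  0.62 -0.62]
shift mm [ 3.4 -8.2 40.8] rot [ 0.3  0.1 -0.2]
```

Request:
send_rows(moves=[0.003,-0.008,0.01,0.3,0.1,0,0.003,-0.008,0.02,0.3,0.1,0,0.003,-0.008,0.03,0.3,0.1,0,0.003,-0.008,0.03,0.3,0.1,0,0.003,-0.008,0.03,0.3,0.1,0])

```text
clock: 14.05
tool_pos: [0.5346, -0.1415, 0.1595]
eef_rot: [0.987, 0.162, -0.001, -0.001]
contact_force: [-0.5, 0.8, 0.3]
opening: 0.602
```

```bash
python3 -c "
from h import *
stat();goto([.5357,-.1421,.122],-71.2)
"
```

```text
t 14.05 p [ 0.5346 -0.1415  0.1595] stand [  -0.6 -112. ] jaw -71.4 tilt 0.15 F [-0.5  0.8  0.3] open 0.602 q [-0.03  0.78  0.35  1.89 -0.47  0.55 -0.61]
shift mm [ 0.9  1.  37.5] rot [-0.1  0.1 -0.2]
```

Request:
send_rows(moves=[0.001,0.001,0.012,0,0,0,0.001,0.001,0.024,0,0,0,0.001,0.001,0.0375,0,0,0,0.001,0.001,0.0375,0,0,0,0.001,0.001,0.0375,0,0,0])

```text
clock: 14.47
tool_pos: [0.5355, -0.1418, 0.1214]
eef_rot: [0.987, 0.162, -0.002, -0.001]
contact_force: [-0.8, 0.1, 1.0]
opening: 0.603
```

```bash
python3 -c "
from h import *
stat();goto([.5357,-.1421,.122],-71.2)
"
```

```text
t 14.47 p [ 0.5355 -0.1418  0.1214] stand [   0.3 -112.1] jaw -71.4 tilt 0.22 F [-0.8  0.1  1. ] open 0.603 q [ 0.    0.84  0.3   1.91 -0.5   0.48 -0.58]
shift mm [ 0.1  0.4 -0.6] rot [-0.1  0.2 -0.2]
```

Grip it (two calls to let the fingers close).

Request:
send_rows(moves=[0,0.0004,0,0,0.2,0,0,0.0004,0,0,0.2,0,0,0.0004,0,0,0.2,0,0,0.0004,0,0,0.2,0,0,0.0004,0,0,0.2,0], claw=1, grip_force=40)

```text
clock: 14.88
tool_pos: [0.5358, -0.1422, 0.1218]
eef_rot: [0.987, 0.162, 0.0, -0.001]
contact_force: [-0.2, 0.4, 1.5]
opening: 0.245
```

Request:
send_rows(moves=[0,0,0,0,0,0,0,0,0,0,0,0,0,0,0,0,0,0,0,0,0,0,0,0,0,0,0,0,0,0])

```text
clock: 15.3
tool_pos: [0.536, -0.1422, 0.122]
eef_rot: [0.987, 0.162, 0.001, -0.001]
contact_force: [-0.5, -0.3, 2.8]
opening: 0.139
```

```bash
python3 -c "
from h import *
stat()
"
```

```text
t 15.3 p [ 0.536  -0.1422  0.122 ] stand [   0.9 -112.4] jaw -71.4 tilt 0.12 F [-0.5 -0.3  2.8] open 0.139 q [ 0.01  0.84  0.3   1.91 -0.5   0.47 -0.58]
```

Lift 1.5 mm to free the cross pin, then twist back CCW (tool −z), 60.5° in total.

Request:
send_rows(moves=[0,0,-0.001,0,0,0,0,0,-0.0016,0,0,0,0,0,-0.0016,0,0,0,0,0,-0.0016,0,0,0,0,0,-0.0016,0,0,0])

```text
clock: 15.72
tool_pos: [0.5359, -0.1422, 0.1229]
eef_rot: [0.987, 0.162, 0.0, -0.001]
contact_force: [2.1, -1.2, -11.4]
opening: 0.143
```

Request:
send_rows(moves=[0,0,0,0,0,-6,0,0,0,0,0,-12,0,0,0,0,0,-18,0,0,0,0,0,-24,0,0,0,0,0,-30])

```text
clock: 16.13
tool_pos: [0.5355, -0.1416, 0.1225]
eef_rot: [0.91, 0.415, -0.0, -0.001]
contact_force: [1.5, -0.3, -12.6]
opening: 0.14
```

```bash
python3 -c "
from h import *
stat();goto([.535,-.1413,.1236],-10.7)
"
```

```text
t 16.13 p [ 0.5355 -0.1416  0.1225] stand [   0.2 -111.9] jaw -41.0 tilt 0.17 F [  1.5  -0.3 -12.6] open 0.14 q [ 0.08  0.82  0.17  1.9  -0.3   0.45 -0.25]
shift mm [-0.1 -0.5 -1.1] rot [ -0.1  -0.1 -30.3]
```

Request:
send_rows(moves=[0,0,-0.0008,0,0,-6,0,0,-0.0008,0,0,-12,0,0,-0.0008,0,0,-18,0,0,-0.0008,0,0,-24,0,0,-0.0008,0,0,-30])

```text
clock: 16.55
tool_pos: [0.5347, -0.1412, 0.1228]
eef_rot: [0.77, 0.638, -0.0, -0.002]
contact_force: [1.9, 0.9, -11.5]
opening: 0.142
```

```bash
python3 -c "
from h import *
stat();goto([.535,-.1413,.1236],-10.7)
"
```

```text
t 16.55 p [ 0.5347 -0.1412  0.1228] stand [  -0.6 -111.6] jaw -10.7 tilt 0.26 F [  1.9   0.9 -11.5] open 0.142 q [ 0.15  0.81  0.05  1.9  -0.08  0.44  0.07]
shift mm [-0.1  0.3 -0.8] rot [-0.2 -0.2 -0. ]
```

Request:
send_rows(moves=[0,0,0.003,0,0,0,0,0,0.006,0,0,0,0,0,0.009,0,0,0,0,0,0.012,0,0,0,0,0,0.0135,0,0,0])

```text
clock: 16.97
tool_pos: [0.5349, -0.1412, 0.1096]
eef_rot: [0.77, 0.638, -0.0, -0.002]
contact_force: [-1.3, 0.5, 10.8]
opening: 0.14
```

```bash
python3 -c "
from h import *
stat()
"
```

```text
t 16.97 p [ 0.5349 -0.1412  0.1096] stand [  -0.4 -111.6] jaw -10.8 tilt 0.23 F [-1.3  0.5 10.8] open 0.14 q [ 0.15  0.83  0.04  1.91 -0.09  0.41  0.07]
```

Request:
send_rows(moves=[0,0,0,0,0,0,0,0,0,0,0,0,0,0,0,0,0,0,0,0,0,0,0,0,0,0,0,0,0,0], claw=-0.2)

```text
clock: 17.38
tool_pos: [0.5349, -0.1413, 0.1099]
eef_rot: [0.77, 0.637, -0.0, -0.002]
contact_force: [0.5, 0.1, 0.5]
opening: 0.493
```

Request:
send_rows(moves=[0,0,-0.02,0,0,0,0,0,-0.05,0,0,0,0,0,-0.09,0,0,0,0,0,-0.09,0,0,0,0,0,-0.09,0,0,0])

```text
clock: 17.8
tool_pos: [0.5365, -0.142, 0.202]
eef_rot: [0.771, 0.637, 0.001, 0.0]
contact_force: [-0.3, 0.5, -0.8]
opening: 0.603
```

```bash
python3 -c "
from h import *
stat()
s=imaging.snapshot('side'); save(s,'s5.png')
a=cv2.imread('pics/s5.png')[190:310,235:395]
cv2.imwrite('pics/z6.png',cv2.resize(a,None,fx=5,fy=5,interpolation=cv2.INTER_CUBIC))
A=cv2.imread('pics/side0.png')[195:225,315:340]
B=cv2.imread('pics/s5.png')[195-9:225+9,315-9:340+9]
A=A[4:20,6:18]
f=lambda x:cv2.resize(x,None,fx=8,fy=8,interpolation=cv2.INTER_CUBIC)
m=cv2.matchTemplate(f(B),f(A),cv2.TM_CCOEFF_NORMED);_,v,_,l=cv2.minMaxLoc(m);print('handle shift',l[0]/8-15,l[1]/8-13,v)
";python3 cmp.py t10
```

```text
t 17.8 p [ 0.5365 -0.142   0.202 ] stand [   1.3 -112.1] jaw -10.8 tilt 0.17 F [-0.3  0.5 -0.8] open 0.603 q [ 0.14  0.68  0.07  1.85 -0.08  0.61  0.06]
handle shift -0.125 -0.125 0.9073778986930847
stud c place shift px [-0.125 -0.125] 0.893
notch shift px [-0.125 -0.125] 0.973
notch left shift px [-0.25   0.125] 0.981
arm shift px [0. 0.] 0.974
```

View pics/z6.png

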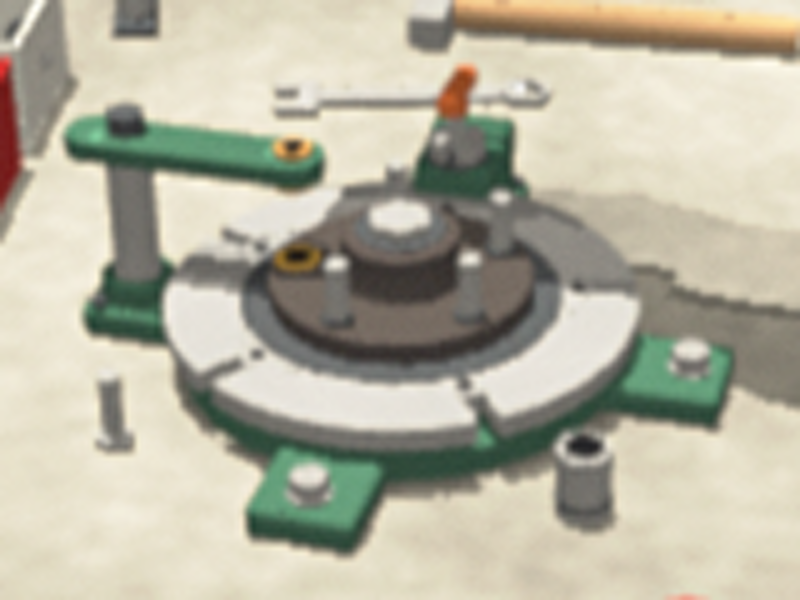

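View pics/zt10.png

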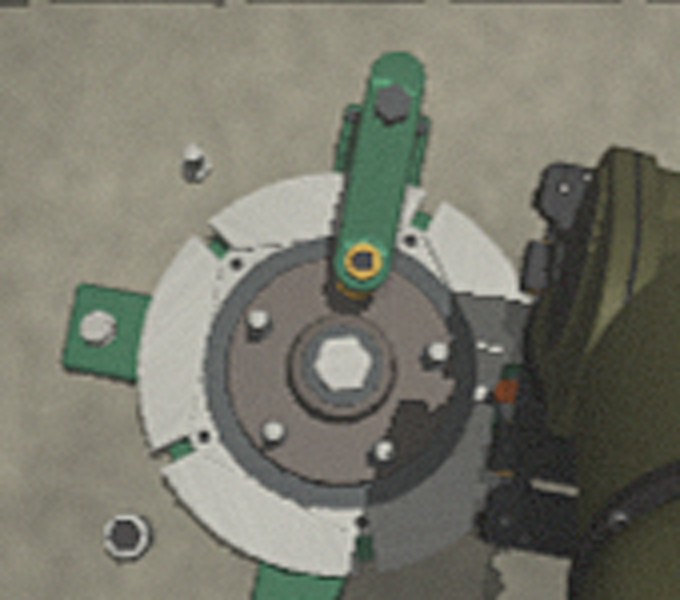

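```bash
python3 -c "
from h import *
stat(); print(r.finish_job())"
```

```text
t 17.9 p [ 0.5346 -0.1414  0.1995] stand [  -0.6 -111.9] jaw -10.8 tilt 0.26 F [ 0.2 -0.3 -0.7] open 0.601 q [ 0.14  0.69  0.07  1.85 -0.08  0.61  0.06]
the job is handed in; nothing more can be done
None
```

The hub is locked with the empty, yellow-ringed hole under the brass guide bush. The job was handed in at 17.9 s, and the hand-in gave no verdict.

**What I did:**
- Pulled the T-handle up 14 mm, twisted it about 61° clockwise so it stayed parked, and let go.
- Gripped one stud lightly at 12 N and turned the hub one notch clockwise. It overshot by about 1°, so I turned it back.
- Let go of the stud, twisted the handle back to about 0, lowered it and backed the gripper off.

**Last checks:**
- **Handle:** in the side view the bar is within about 0.1 px of its starting picture, so the pin looks fully home. I had no direct reading of the pin.
- **Hub:** the clearly visible stud and notches match their locked places to within about 0.3 px, or 0.7 mm. In the side view the hole shows below the bush.
- **Bench:** nothing looked disturbed in the parts I viewed, and the socket and new stud stand where they were. I made no measured check of every loose item.
- **Forces:** the forces read at the end of each move stayed around 15 N or less. The gripper was clear, about 90 mm above where it had held the handle.

**Disagreements:**
- My first estimate of the stand's position was 1 to 2 mm off from where the gripper actually met the handle and stud. I corrected for that.
- When the hub had overshot, the angle worked out from the arm's position read 144.1°, as if it were on target. I trusted the picture comparison instead.

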